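Prop the guard open and nip up the trim knob

ROBOT

A 6-joint arm with a two-finger parallel gripper is mounted at the origin on a cart in front of the work surface, level with it; the furniture and walls round the work are solid. World frame = base frame: x ahead of the robot, y to its left, z up, the work surface at z = 0. Lengths are in m, angles in rad, forces in N, time in s.
With the tool pointing down it reaches from about 0.375 to 0.975 m from the base axis. Payload 3.8 kg.
Tool frame: the origin (TCP) lies at the very end of the fingers, on their centre line; the grasp point (between the pads) lies 19 mm behind it; z points along the fingers, y is the direction in which the jaws open and shut (so a half turn about z gives the same grasp; the last joint's range is limited). The gripper opens to 85 mm and grips with 20 to 120 N. Pads are 22 mm wide; open, the fingers measure 114 mm over their backs; the gripper's body (76 mm by 85 mm) begins 54 mm behind the grasp point. The pads swing forward as they close: fully open they stand 13 mm farther back than shut.
Start: joints at [-0.037, 0.264, 1.604, -0, 1.274, -0.037], TCP at [0.675, -0, 0.21] pointing down, gripper open.
Joint ranges: [-2.63, 2.63], [-0.94, 2.18], [0.31, 2.57], [-1.31, 4.45], [0, 2.66], [-2.55, 2.55]. Speed limits (rad/s): [2.57, 2.57, 3.14, 3.14, 3.14, 3.14].

INTERFACE

Orientations are given as a rotation vector (axis times angle).
In Python, from workcell import bot, viewer gives the robot as it stands.
- The arm moves only by the tool jog_arm, never from a script. Its argument "motion" is a list of rows, each an object of numbers: "dx", "dy", "dz": the shift along the world's x, y, z in cm; "turn": the turn about the world's z in rad. A call has 1 to 12 rows; each row shifts and turns the commanded pose from where the row before left it; what a row does not reach is not made up. A row lasts 1/12 s, in which the tool goes at most 41.7 mm and 7.16 degrees, less where a joint would pass 70% of its speed; a pose out of reach is approached as far as the arm can. A call is refused whole if a number of a shift passes 4.17 or a number of a turn 0.125, either way. A call with a gripper value outside its range is refused whole. "fingers" is the finger opening in cm, from 0 to 8.54, set as the call begins (left out, the last holds). The fingers move at their own pace and stop on an object; "grip_force" is the grip in N (left out, the last holds). Time passes only in rows, so rows that do not move let the fingers close. It gives the time, the measured TCP pose, the force and the opening at its end, in the units of the state.
- bot.read_state(): the state, without advancing time (a new reading comes with each control period).
- viewer.read_camera(name): name is "scene" or "side" or "wrist"; returns (picture, depth): 420x560x3 uint8, red, green, blue; 420x560 float32, m along the optical axis (not along the pixel's ray), 0 where there is no reading.
- viewer.camera_info(name): a dict with "vertical_fov" (degrees; the focal length in pixels is half the picture's height over the tangent of half this angle, whatever the lens; pixels are square), "cx", "cy" (the principal point, pixels), "R" (3x3) and "t" (3): a world point X has camera coordinates R X + t. Camera axes: x right, y down, z forward; pixel columns grow to the right and rows downward; lengths in m; the calibration is good to about 2 mm. A picture is of the moment at which its call begins: read the wrist's pose just before it. camera_info takes no time and is no camera call; for the wrist camera it gives the pose at the moment of the call.
- bot.finish_job(): hands the job in, once; it reports no verdict.
The state is a dict: "time": time; "q": joint angles; "joint_vel": joint speeds; "joint_torque": joint torques, N m; "tool_pos": TCP position; "tcp_rot": TCP orientation; "wrist_force": force on the tool from outside, world axes, zero at the start; "torque": the same for the moment, N m; "width": opening from 0.0 (shut) to 1.0 (fully open).
Only numpy, scipy, OpenCV 4.12 (cv2) and the standard library are available. Lean on these libraries where they do the work, as an engineer would, in place of code of your own. Each camera call takes 0.05 s, during which the arm holds its last target. There are 200 camera calls.

TASK

The trim knob on the small grey control box sits under a hinged clear guard that falls shut by itself. Prop the guard up with the wooden sanding block: keep the block on its narrow side as it stands and slide it end first, gently, over the panel under the guard's open front, on the free side beside the knob, and press its end home against the small rubber buffer in the hinge rail with a firm, short push of about 10 N (at least 3, never over 20), then let go of it there. Then turn the knob clockwise: it runs freely, then goes stiff; tighten it about 15 degrees into the stiff part (not under 8, never over 25) and leave it so, with the guard still propped and the things round about left alone.

Things in the scene. Friction and masses are not known exactly. Their poses are not given: they have to be found in the camera images.
- control_box: Grey box fixed to the counter, 165 (x) x 170 mm (y), flat panel on top 30 mm up. Origin under it at counter height (box from x -80 to +85 mm); x points from its open front to the hinge at its back, y left, z up. Knob axis at x -23, y -36 mm; free lane for the block centred on y +36 mm.
- guard (a joint): Hinge of the guard (rad, 0 shut, stop at 1.03). Clear plate 120 x 150 x 4 mm, 0.1 kg, black front edge, open front. Hinge along y at box x +65, 13 mm above the panel; shut, it slants up to the front at 0.49 rad, underside there 63 mm above the panel. No catch: it falls shut. The block pushed in lifts it; with the block home it rests at 0.7 to 0.9.
- hinge_rail: Aluminium bar 12 mm high along the back of the panel. Origin at its front face, on the panel surface, mid-lane: box x +59, y +36 mm; axes as the box. Here a rigid black buffer (14 mm across, centre 8 mm above the panel) stands 2 to 10 mm proud of the face, a setting given by no reading: it must be felt. The block is pressed on it with about 10 N (3 to 20 N, counted as force on the rail).
- block_center (a point): Centre of the loose beech sanding block (about 0.2 kg), standing on its long narrow side on the counter: 110 mm long, 35 mm wide, 60 mm tall, centre 30 mm above what it stands on. Its y axis runs along the 110 mm length (level), its z axis across the 35 mm width (level), its x axis is vertical.
- knob_grip (a point): On the knob's vertical axis, 29 mm above the panel. Black bar grip 38 long (point x axis), 14 thick, top 39 mm above the panel, on a flange 40 mm across, top 8 mm above the panel. Clockwise from above tightens: free for 0.25 to 1.05 rad (0.03 N m), an amount its looks and pose do not tell, then stiff (0.22 N m); it stays where it is left.
- tighten (a joint): How far the knob has been turned into its stiff part (rad, 0 until the free travel is used up; wanted about 0.26; 15 degrees).
- spool_tan: Wooden spool of tan thread, 40 mm across, 60 mm tall, standing loose on the counter; origin under its middle. Leave alone.
- jar_small: Small open jar, 56 mm across, 50 mm tall, standing loose on the counter; origin under its middle. Leave alone.
- pliers: Flat nose pliers, 49 x 168 x 15 mm, lying loose on the counter; origin under their middle, y axis along them. Leave alone.
Things that resemble listed ones, but are neither listed nor needed, are in the scene too. Leave any pink or purple look-alike of the part that bears block_center alone.

How it is judged:
On the way, in this order (a step that is already met when the one before it is completed fails the run):
1. the block under the raised guard is pressed home against the buffer in the rail with 3 to 20 N (value of joint guard above 0.6 rad and x of block_center in the frame of control_box above -0.014 m and contact force between block and hinge_rail above 3 N), for 0.1 s.
2. the guard rests propped on the block, which is home and let go (value of joint guard above 0.6 rad and x of block_center in the frame of control_box above -0.014 m and contact force between the fingers and block below 0.05 N and contact force between block and guard above 0.02 N and value of joint tighten below 0.05 rad), for 0.2 s.
3. the knob is tightened into its stiff part (value of joint tighten above 0.14 rad), for 0.2 s.
At the end, for the whole second after the job is handed in: The guard stands open by more than 0.6 rad, resting on the block; the block stands on its narrow side with its end no more than 18 mm from the hinge rail (centre at box x above -14 mm), released and still; the knob has been tightened 0.14 to 0.44 rad (8 to 25 degrees) into its stiff part (value of joint guard above 0.6 rad and x of block_center in the frame of control_box above -0.014 m and value of joint tighten between 0.14 and 0.44 rad and contact force between block and guard above 0.02 N and angle between block_center's own y axis and vertical above 1.52 rad and angle between block_center's own z axis and vertical above 1.47 rad and linear speed of block below 0.01 m/s); the robot touches nothing.
It fails at once if the knob is forced more than 25 degrees into its stiff part (value of joint tighten above 0.44 rad).
It fails at once if the knob is tightened before the guard is propped open (value of joint tighten above 0.05 rad and value of joint guard below 0.55 rad).
It fails at once if the block is rammed against the rail or its buffer (over 20 N) or pressed hard on the panel (over 40 N) (contact force between block and hinge_rail above 20 N or contact force between block and control_box above 40 N).
It fails at once if the guard is forced (over 15 N) (contact force between guard and anything else above 15 N).
It fails at once if the spool, jar or pliers are moved by over 20 mm (distance of any of spool_tan, jar_small, pliers from where it was at the start of the episode above 0.02 m).
It also fails if it takes over 69 s, if anything falls off the work surface, if the arm or the gripper's body presses on something with over 40 N, if the wrist force passes 120 N, or if a joint passes its speed limit or range.

## Working session

There is one attempt and no reset: what is moved stays moved. The work goes in short steps, Python scripts to look and compute and a tool call to move; the robot and the scene stay as the last step left them, time stands still between calls to the robot, and variables do not carry over. Pictures are saved under pics/ and viewed, about 8 in all and at most 12, crops included, and the job is handed in when it is done.

Besides the shell and the picture viewer there is one more tool, called after ">>>" as name([rows], argument=value, ...), one row to a line, values as JSON. jog_arm: Moves the arm, as the interface text tells. Its arguments: {"type":"object","properties":{"motion":{"type":"array"},"fingers":{"type":"number"},"grip_force":{"type":"number"}},"required":["motion"]}

```bash
mkdir -p pics; cat > h.py <<'E'
import numpy as np, cv2
from workcell import bot, viewer
def cam(n):
    i=viewer.camera_info(n); p,d=viewer.read_camera(n)
    return p,d,i
def fK(i): return 210/np.tan(np.radians(i["vertical_fov"])/2)
def ray(i,u,v):
    f=fK(i);R=np.array(i["R"]);t=np.array(i["t"])
    return -R.T@t, R.T@np.array([(u-i["cx"])/f,(v-i["cy"])/f,1.])
def onz(i,u,v,z):
    o,d=ray(i,u,v); return o+d*(z-o[2])/d[2]
def cloud(d,i):
    f=fK(i);R=np.array(i["R"]);t=np.array(i["t"])
    v,u=np.mgrid[:420,:560]
    P=np.stack([(u-i["cx"])/f*d,(v-i["cy"])/f*d,d],-1)
    return (P-t)@R
def save(n,p): cv2.imwrite("pics/"+n+".png",p[...,::-1])
E
python3 - <<'E'
from h import *
o=[]
for n in("scene","side"):
    p,d,i=cam(n); np.savez("pics/"+n,p=p,d=d,R=i["R"],t=i["t"],cx=i["cx"],cy=i["cy"],vertical_fov=i["vertical_fov"]); o.append(p); save(n+"0",p)
    print(n,-np.array(i["R"]).T@i["t"],i["vertical_fov"],i["cx"],i["cy"],(d>0).mean(), np.array(i["R"])[2])
p,d,i=cam("wrist"); save("wrist0",p); print("wrist",-np.array(i["R"]).T@i["t"],np.array(i["R"]),i["vertical_fov"])
print(bot.read_state())
E
```

```text
scene [-0.01454465  0.83900018  1.12687801] 44.22460494153984 279.8307120588582 203.24553725121405 0.996062925170068 [ 0.37417187 -0.56284983 -0.73701797]
side [ 1.33417241 -0.60244936  0.83962029] 48.572336849318134 273.6935746209907 211.77895697108917 0.9396938775510204 [-0.64884706  0.47302695 -0.59602264]
wrist [0.67476468 0.07667552 0.37275012] [[ 0.99999578  0.00112087 -0.00267837]
 [ 0.00186948 -0.9543797   0.29858985]
 [-0.0022215  -0.2985936  -0.95437777]] 64.791415364348
{'time': 0.15, 'q': array([-3.68812300e-02,  2.64588591e-01,  1.60507883e+00,  1.12845165e-06,
        1.27372411e+00, -3.69234087e-02]), 'joint_vel': array([-0.00046177, -0.00254831, -0.00405028, -0.00084575, -0.00073263,
       -0.00098492]), 'joint_torque': array([-4.44535381e-04, -5.15905774e+01, -3.67958951e+01, -2.06692371e-04,
        8.09489022e-03,  2.50629785e-05]), 'tool_pos': array([6.74377992e-01, 3.41698839e-05, 2.08832352e-01]), 'tcp_rot': array([-2.22046206e+00, -2.22055499e+00,  1.92092439e-03]), 'wrist_force': array([ 0.06470762, -0.19099274,  0.10312619]), 'torque': array([-0.02766954, -0.01845587,  0.00595516]), 'width': 0.9990941389933837}
```

View pics/scene0.png

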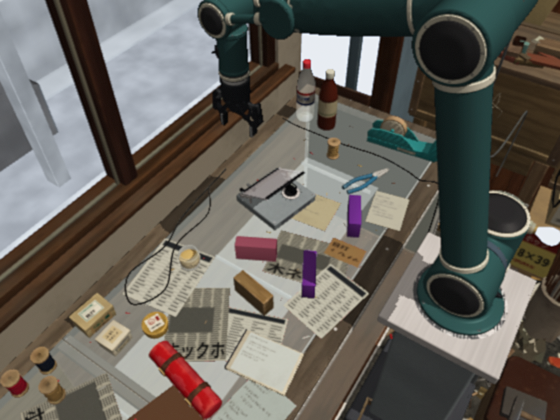

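View pics/side0.png

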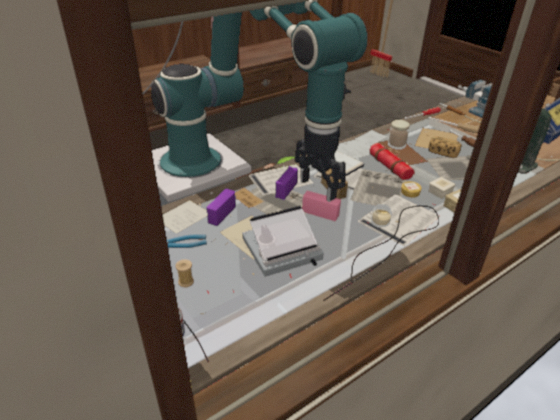

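The scene view shows the grey box at about (275,195), with its knob at (291,188). The beech block is at (253,292). The purple and pink look-alikes are at (355,215), (309,273) and (257,248), the spool at (333,148), the pliers at (365,180) and the jar at about (190,258). Next I'll measure them.

```bash
cat > m1.py <<'E'
from h import *
out=[]
for n,(a,b,c,e) in (("scene",(150,320,170,370)),("side",(170,290,200,360))):
    z=np.load(f"pics/{n}.npz"); p,d=z["p"],z["d"]; i={k:z[k] for k in("R","t","cx","cy","vertical_fov")}
    P=cloud(d,i); 
    hsv=cv2.cvtColor(p,cv2.COLOR_RGB2HSV)
    if n=="scene":
        for nm,(u0,u1,v0,v1) in dict(block=(225,285,265,320),pink=(230,285,230,265),purpA=(340,370,190,240),purpB=(295,325,245,300)).items():
            Q=P[v0:v1,u0:u1]; m=(Q[...,2]>.05)&(Q[...,2]<.07); q=Q[m]
            r=cv2.minAreaRect((q[:,:2]*1000).astype(np.float32)); print(nm,m.sum(),np.median(q[:,2]),r)
        Q=P[160:240,225:325]; m=(Q[...,2]>.024)&(Q[...,2]<.036); q=Q[m]
        print("panel",m.sum(),np.median(q[:,2]),cv2.minAreaRect((q[:,:2]*1000).astype(np.float32)), cv2.boxPoints(cv2.minAreaRect((q[:,:2]*1000).astype(np.float32))))
        for nm,(u,v) in dict(knob=(291,188),spool=(333,143),jar=(190,255),pl=(365,180),cap=(155,322)).items(): print(nm,P[v-2:v+3,u-2:u+3].reshape(-1,3).mean(0).round(3))
    s=4 if n=="scene" else 4
    cr=cv2.resize(p[a:b,c:e],None,fx=4,fy=4,interpolation=cv2.INTER_CUBIC)[:600,:800]
    save(n+"crop",cr)
E
python3 m1.py
```

```text
block 595 0.05903455345249277 ((432.29656982421875, 290.6507263183594), (38.26918411254883, 111.77191162109375), 78.01844787597656)
pink 515 0.05892772935253936 ((505.6285705566406, 174.45033264160156), (109.63362884521484, 41.65419387817383), 29.298908233642578)
purpA 399 0.059042482088724924 ((342.9247131347656, -70.27079010009766), (33.967201232910156, 115.46636962890625), 27.91864585876465)
purpB 520 0.059371007845286344 ((346.8588562011719, 166.0022735595703), (34.80799102783203, 114.01286315917969), 29.165904998779297)
panel 1370 0.02946371336177646 ((571.9248046875, -19.49420166015625), (172.520263671875, 169.71978759765625), 77.77070617675781) [[ 470.71857   -85.821495]
 [ 636.587    -121.7723  ]
 [ 673.13104    46.83309 ]
 [ 507.26263    82.7839  ]]
knob [ 0.532 -0.042  0.061]
spool [ 0.529 -0.282  0.059]
jar [0.639 0.286 0.03 ]
pl [ 0.39  -0.243  0.003]
cap [0.583 0.483 0.025]
```

View pics/scenecrop.png

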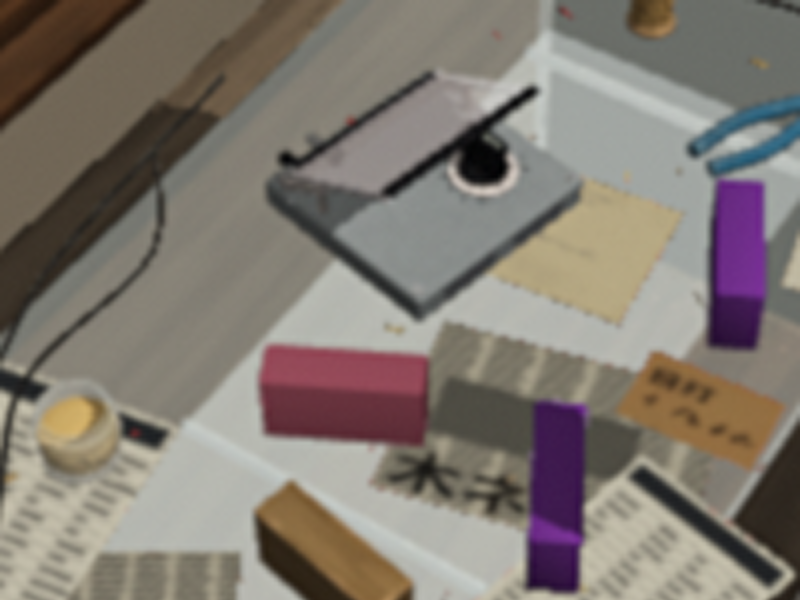

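The guard's hinge is on the far (+x) side. The box and block are both yawed about -0.21 rad, with the block centre near (0.432, 0.291) and the box origin near (0.567, -0.018). Next I go above the block's rear end, with the jaws along box y and the wrist camera on the robot's side.

>>> jog_arm([
  {"dx": -2.35,"dy": 2.5,"turn": 0.113},
  {"dx": -2.35,"dy": 2.5,"turn": 0.113},
  {"dx": -2.35,"dy": 2.5,"turn": 0.113},
  {"dx": -2.35,"dy": 2.5,"turn": 0.113},
  {"dx": -2.35,"dy": 2.5,"turn": 0.113},
  {"dx": -2.35,"dy": 2.5,"turn": 0.113},
  {"dx": -2.35,"dy": 2.5,"turn": 0.113},
  {"dx": -2.35,"dy": 2.5,"turn": 0.113},
  {"dx": -2.35,"dy": 2.5,"turn": 0.113},
  {"dx": -2.35,"dy": 2.5,"turn": 0.113},
  {"dx": -2.35,"dy": 2.5,"turn": 0.113},
  {"dx": -2.35,"dy": 2.5,"turn": 0.113},
], fingers=7)

```text
validation failed for argument at $.mo...
```

>>> jog_arm([
  {},
  {},
  {},
])

```text
validation failed for argument at $.mo...
```

>>> jog_arm([
  {"dx": -2.35,"dy": 2.5,"dz": 0,"turn": 0.113},
  {"dx": -2.35,"dy": 2.5,"dz": 0,"turn": 0.113},
  {"dx": -2.35,"dy": 2.5,"dz": 0,"turn": 0.113},
  {"dx": -2.35,"dy": 2.5,"dz": 0,"turn": 0.113},
  {"dx": -2.35,"dy": 2.5,"dz": 0,"turn": 0.113},
  {"dx": -2.35,"dy": 2.5,"dz": 0,"turn": 0.113},
  {"dx": -2.35,"dy": 2.5,"dz": 0,"turn": 0.113},
  {"dx": -2.35,"dy": 2.5,"dz": 0,"turn": 0.113},
  {"dx": -2.35,"dy": 2.5,"dz": 0,"turn": 0.113},
  {"dx": -2.35,"dy": 2.5,"dz": 0,"turn": 0.113},
  {"dx": -2.35,"dy": 2.5,"dz": 0,"turn": 0.113},
  {"dx": -2.35,"dy": 2.5,"dz": 0,"turn": 0.113},
], fingers=7)

```text
time: 1.15
tool_pos: [0.3915, 0.3008, 0.2097]
tcp_rot: [-0.328, -3.124, 0.0]
wrist_force: [0.3, 0.5, 0.5]
width: 0.818
```

>>> jog_arm([
  {"dx": 0,"dy": 0,"dz": 0,"turn": 0},
  {"dx": 0,"dy": 0,"dz": 0,"turn": 0},
  {"dx": 0,"dy": 0,"dz": 0,"turn": 0},
])

```text
time: 1.4
tool_pos: [0.3931, 0.2998, 0.2097]
tcp_rot: [0.337, 3.123, -0.001]
wrist_force: [0.3, -0.5, -0.7]
width: 0.818
```

```bash
cat > m2.py <<'E'
from h import *
from scipy.spatial.transform import Rotation as Ro
s=bot.read_state(); print(s["time"],s["tool_pos"].round(4),s["q"].round(2))
M=Ro.from_rotvec(s["tcp_rot"]).as_matrix(); print("jaw dir",np.degrees(np.arctan2(M[1,1],M[0,1])),"z",M[:,2].round(4))
p,d,i=cam("wrist"); save("w1",p); P=cloud(d,i)
m=(P[...,2]>.056)&(P[...,2]<.064)&(np.linalg.norm(P[...,:2]-[.432,.291],axis=-1)<.075)
h=cv2.cvtColor(p,cv2.COLOR_RGB2HSV); m&=(h[...,0]<30)&(h[...,1]>60)
q=P[m]; print(m.sum(),np.median(q[:,2]),cv2.minAreaRect((q[:,:2]*1000).astype(np.float32)))
E
python3 m2.py
```

```text
1.4 [0.3931 0.2998 0.2097] [ 0.6  -0.08  1.98 -0.    1.24 -0.75]
jaw dir 77.68287085995303 z [ 3.e-04 -6.e-04 -1.e+00]
3372 0.059921287776469705 ((432.02862548828125, 290.0846862792969), (34.10612487792969, 108.6444091796875), 79.12822723388672)
```

View pics/w1.png

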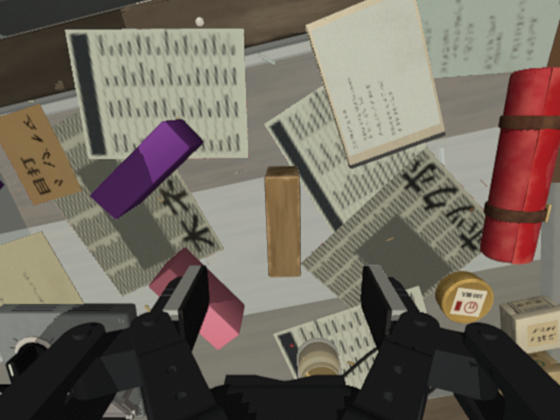

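The wrist view shows the block at (283,222), nearly aligned with the jaws, with nothing near the fingers. Descending to grasp its rear end.

>>> jog_arm([
  {"dx": 0,"dy": -0.1,"dz": -2.5,"turn": 0.01},
  {"dx": 0,"dy": -0.1,"dz": -2.5,"turn": 0.01},
  {"dx": 0,"dy": 0,"dz": -2.5,"turn": 0},
  {"dx": 0,"dy": 0,"dz": -2.5,"turn": 0},
  {"dx": 0,"dy": 0,"dz": -2.5,"turn": 0},
  {"dx": 0,"dy": 0,"dz": -2.5,"turn": 0},
  {"dx": 0,"dy": 0,"dz": -2.5,"turn": 0},
  {"dx": 0,"dy": 0,"dz": -2.0,"turn": 0},
  {"dx": 0,"dy": 0,"dz": -0.5,"turn": 0},
  {"dx": 0,"dy": 0,"dz": 0,"turn": 0},
  {"dx": 0,"dy": 0,"dz": 0,"turn": 0},
])

```text
time: 2.37
tool_pos: [0.394, 0.2976, 0.0103]
tcp_rot: [0.308, 3.126, 0.0]
wrist_force: [0.7, 0.0, -0.4]
width: 0.816
```

>>> jog_arm([
  {"dx": 0,"dy": 0,"dz": 0,"turn": 0},
  {"dx": 0,"dy": 0,"dz": 0,"turn": 0},
  {"dx": 0,"dy": 0,"dz": 0,"turn": 0},
  {"dx": 0,"dy": 0,"dz": 0,"turn": 0},
  {"dx": 0,"dy": 0,"dz": 0,"turn": 0},
  {"dx": 0,"dy": 0,"dz": 0,"turn": 0},
  {"dx": 0,"dy": 0,"dz": 0,"turn": 0},
  {"dx": 0,"dy": 0,"dz": 0,"turn": 0},
  {"dx": 0,"dy": 0,"dz": 0,"turn": 0},
  {"dx": 0,"dy": 0,"dz": 0,"turn": 0},
], fingers=2.5, grip_force=70)

```text
time: 3.2
tool_pos: [0.3945, 0.299, 0.0117]
tcp_rot: [0.305, 3.124, 0.003]
wrist_force: [0.8, -0.5, 6.3]
width: 0.4
```

```bash
python3 -c "
from h import *
s=bot.read_state()
for k in ('time','tool_pos','wrist_force','torque','width','tcp_rot'): print(k,np.round(s[k],4))"
```

```text
time 3.2
tool_pos [0.3945 0.299  0.0117]
wrist_force [ 0.765  -0.454   6.3446]
torque [-0.198   0.0367 -0.0615]
width 0.4003
tcp_rot [3.050e-01 3.124e+00 3.100e-03]
```

>>> jog_arm([
  {"dx": 0,"dy": 0,"dz": 1.0,"turn": 0},
  {"dx": 0,"dy": 0,"dz": 3.0,"turn": 0},
  {"dx": 0,"dy": 0,"dz": 3.5,"turn": 0},
  {"dx": 0,"dy": 0,"dz": 3.5,"turn": 0},
  {"dx": 0.375,"dy": -3.1,"dz": 0,"turn": 0},
  {"dx": 0.375,"dy": -3.1,"dz": 0,"turn": 0},
  {"dx": 0.375,"dy": -3.1,"dz": 0,"turn": 0},
  {"dx": 0.375,"dy": -3.1,"dz": 0,"turn": 0},
  {"dx": 0.375,"dy": -3.1,"dz": 0,"turn": 0},
  {"dx": 0.375,"dy": -3.1,"dz": 0,"turn": 0},
  {"dx": 0.375,"dy": -3.1,"dz": 0,"turn": 0},
  {"dx": 0.375,"dy": -3.1,"dz": 0,"turn": 0},
])

```text
time: 4.2
tool_pos: [0.422, 0.0487, 0.12]
tcp_rot: [-0.305, -3.126, 0.0]
wrist_force: [0.4, 0.2, -2.4]
width: 0.399
```

>>> jog_arm([
  {"dx": 0,"dy": 0,"dz": 0,"turn": 0},
  {"dx": 0,"dy": 0,"dz": 0,"turn": 0},
  {"dx": 0,"dy": 0,"dz": 0,"turn": 0},
  {"dx": 0,"dy": 0,"dz": 0,"turn": 0},
])

```text
time: 4.53
tool_pos: [0.4225, 0.0509, 0.1198]
tcp_rot: [-0.304, -3.126, -0.001]
wrist_force: [0.1, 1.5, -3.7]
width: 0.393
```

```bash
cat > m3.py <<'E'
from h import *
s=bot.read_state()
for k in ('time','tool_pos','wrist_force','torque','width','tcp_rot'): print(k,np.round(s[k],4))
p,d,i=cam("wrist"); P=cloud(d,i); np.savez("pics/w2",p=p,P=P)
p2,d2,i2=cam("scene"); P2=cloud(d2,i2); np.savez("pics/s2",p=p2,P=P2)
# held block in scene view
m=(P2[...,2]>.08)&(P2[...,2]<.2)&(np.linalg.norm(P2[...,:2]-[.46,.04],axis=-1)<.09)
h=cv2.cvtColor(p2,cv2.COLOR_RGB2HSV); m&=(h[...,0]<25)&(h[...,1]>90)
q=P2[m]; print("block",m.sum(),q.min(0),q.max(0))
top=q[q[:,2]>np.percentile(q[:,2],95)-.004]; print("top z",np.median(top[:,2]),cv2.minAreaRect((top[:,:2]*1000).astype(np.float32)))
pl=(P[...,2]>.026)&(P[...,2]<.034)&(np.linalg.norm(P[...,:2]-[.57,-.02],axis=-1)<.13)
q=P[pl]; r=cv2.minAreaRect((q[:,:2]*1000).astype(np.float32)); print(pl.sum(),np.median(q[:,2]),r,cv2.boxPoints(r))
save("w2",np.hstack([p[::1],np.zeros((420,0,3),np.uint8)]))
E
python3 m3.py
```

```text
time 4.5333
tool_pos [0.4225 0.0509 0.1198]
wrist_force [ 0.141   1.5172 -3.7458]
torque [0.0222 0.0354 0.0245]
width 0.393
tcp_rot [-3.0400e-01 -3.1263e+00 -6.0000e-04]
block 544 [0.40397752 0.01797075 0.11371414] [0.51612643 0.10059348 0.19717576]
top z 0.16811348448290517 ((462.26605224609375, 61.17372131347656), (68.64680480957031, 108.07920837402344), 82.5094985961914)
1837 0.029661271287566023 ((534.9280395507812, -11.774459838867188), (160.6898193359375, 109.8465347290039), 85.64900207519531) [[474.0676  -87.72099]
 [583.59753 -96.05464]
 [595.78845  64.17207]
 [486.25854  72.50572]]
```

View pics/w2.png

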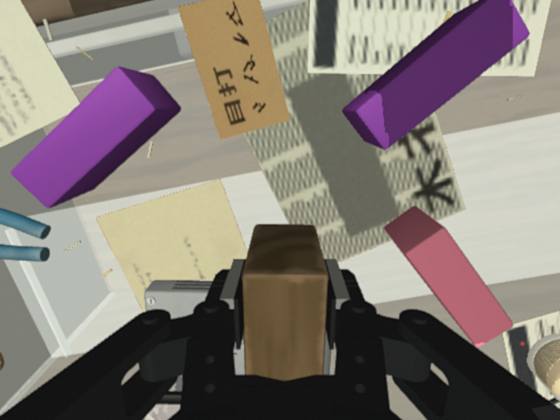

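```bash
cat > m4.py <<'E'
from h import *
z=np.load("pics/scene.npz"); p=z["p"]; i={k:z[k] for k in("R","t","cx","cy","vertical_fov")}
P=cloud(z["d"],i)
for nm,u,v,h in(("FL",276,228.5,.03),("FR",315,196,.03),("BL",237.5,197,.03),("flange",290.8,191.3,.038)): print(nm,(onz(i,u,v,h)*1000).round(1))
# panel front edge: per image column lowest panel pixel
m=(P[...,2]>.026)&(P[...,2]<.034); 
ex=np.array([.977,-.212]);ey=np.array([.212,.977]);o=np.array([.567,-.0185])
L=np.stack([(P[...,:2]-o)@ex,(P[...,:2]-o)@ey],-1)
mm=m&(np.abs(L[...,0])<.11)&(np.abs(L[...,1])<.11)
A=L[mm]
for y0 in np.arange(-.08,.081,.02):
    s=A[np.abs(A[:,1]-y0)<.01]; print("y",round(y0,2),"xmin",np.percentile(s[:,0],1).round(4))
for x0 in np.arange(-.07,-.0,.02):
    s=A[np.abs(A[:,0]-x0)<.01]; print("x",round(x0,2),"y",np.percentile(s[:,1],[1,99]).round(4))
# knob top
k=(P[...,2]>.06)&(P[...,2]<.073)&(np.abs(L[...,0]+.023)<.035)&(np.abs(L[...,1]+.036)<.035)
h=cv2.cvtColor(p,cv2.COLOR_RGB2HSV); k&=h[...,2]<60
q=P[k]; print("knob",k.sum(),q.mean(0),cv2.minAreaRect((q[:,:2]*1000).astype(np.float32)),L[k].mean(0))
# same on side view
z=np.load("pics/side.npz"); i={k:z[k] for k in("R","t","cx","cy","vertical_fov")}; P=cloud(z["d"],i)
L=np.stack([(P[...,:2]-o)@ex,(P[...,:2]-o)@ey],-1)
mm=(P[...,2]>.024)&(P[...,2]<.036)&(np.abs(L[...,0])<.11)&(np.abs(L[...,1])<.11); A=L[mm]; print("side",len(A),np.percentile(A,[1,99],axis=0).round(4))
r=cv2.minAreaRect((P[mm][:,:2]*1000).astype(np.float32)); print(r)
E
python3 m4.py
```

```text
FL [499.3  86.   30. ]
FR [472.2 -78.6  30. ]
BL [659.2  48.   30. ]
flange [537.4 -49.6  38. ]
y -0.08 xmin -0.0762
y -0.06 xmin -0.0798
y -0.04 xmin -0.077
y -0.02 xmin -0.0775
y 0.0 xmin -0.0775
y 0.02 xmin -0.0765
y 0.04 xmin -0.0771
y 0.06 xmin -0.075
y 0.08 xmin -0.0755
x -0.07 y [-0.0822  0.0836]
x -0.05 y [-0.0808  0.084 ]
x -0.03 y [-0.0828  0.0821]
x -0.01 y [-0.0824  0.0841]
knob 31 [ 0.53091194 -0.04344791  0.06581165] ((532.2153930664062, -44.6839599609375), (15.041215896606445, 25.026735305786133), 81.30126953125) [-0.02996907 -0.03202478]
side 721 [[-0.0713 -0.0868]
 [ 0.0917  0.0781]]
((575.6328735351562, -23.16168212890625), (170.52456665039062, 168.2526092529297), 76.7800064086914)
```

>>> jog_arm([
  {"dx": 0,"dy": -0.1,"dz": -2.0,"turn": -0.01},
  {"dx": 0,"dy": 0,"dz": -2.0,"turn": -0.01},
  {"dx": 0,"dy": 0,"dz": -2.0,"turn": 0},
  {"dx": 0,"dy": 0,"dz": -1.2,"turn": 0},
  {"dx": 0,"dy": 0,"dz": -0.3,"turn": 0},
  {"dx": 0,"dy": 0,"dz": 0,"turn": 0},
  {"dx": 0,"dy": 0,"dz": 0,"turn": 0},
])

```text
time: 5.22
tool_pos: [0.4234, 0.0496, 0.0454]
tcp_rot: [0.335, 3.123, 0.0]
wrist_force: [-0.1, 0.6, -2.9]
width: 0.397
```

>>> jog_arm([
  {"dx": 0,"dy": 0,"dz": -0.07,"turn": 0},
  {"dx": 0,"dy": 0,"dz": 0,"turn": 0},
  {"dx": 0,"dy": 0,"dz": 0,"turn": 0},
])

```text
time: 5.47
tool_pos: [0.4239, 0.0491, 0.0451]
tcp_rot: [0.336, 3.122, 0.0]
wrist_force: [0.3, 0.6, -2.6]
width: 0.395
```

>>> jog_arm([
  {"dx": 0,"dy": 0,"dz": -0.05,"turn": 0},
  {"dx": 0,"dy": 0,"dz": 0,"turn": 0},
  {"dx": 0,"dy": 0,"dz": 0,"turn": 0},
])

```text
time: 5.72
tool_pos: [0.4231, 0.049, 0.0439]
tcp_rot: [0.337, 3.123, 0.0]
wrist_force: [0.1, 0.1, -3.6]
width: 0.397
```

>>> jog_arm([
  {"dx": 0,"dy": 0,"dz": -0.08,"turn": 0},
  {"dx": 0,"dy": 0,"dz": 0,"turn": 0},
  {"dx": 0,"dy": 0,"dz": 0,"turn": 0},
])

```text
time: 5.97
tool_pos: [0.4229, 0.049, 0.0428]
tcp_rot: [-0.337, -3.123, 0.0]
wrist_force: [-0.3, -0.0, -2.2]
width: 0.396
```

>>> jog_arm([
  {"dx": 0,"dy": 0,"dz": -0.06,"turn": 0},
  {"dx": 0,"dy": 0,"dz": 0,"turn": 0},
  {"dx": 0,"dy": 0,"dz": 0,"turn": 0},
])

```text
time: 6.22
tool_pos: [0.4229, 0.049, 0.0422]
tcp_rot: [-0.337, -3.123, 0.0]
wrist_force: [-0.9, -0.6, -2.2]
width: 0.394
```

>>> jog_arm([
  {"dx": 0,"dy": 0,"dz": -0.06,"turn": 0},
  {"dx": 0,"dy": 0,"dz": 0,"turn": 0},
  {"dx": 0,"dy": 0,"dz": 0,"turn": 0},
])

```text
time: 6.47
tool_pos: [0.4231, 0.049, 0.0418]
tcp_rot: [0.337, 3.123, -0.0]
wrist_force: [-0.4, -0.3, -0.8]
width: 0.395
```

>>> jog_arm([
  {"dx": 0.2,"dy": -0.044,"dz": 0.03,"turn": 0},
  {"dx": 0.39,"dy": -0.086,"dz": 0,"turn": 0},
  {"dx": 0.39,"dy": -0.086,"dz": 0,"turn": 0},
  {"dx": 0.39,"dy": -0.086,"dz": 0,"turn": 0},
  {"dx": 0.39,"dy": -0.086,"dz": 0,"turn": 0},
  {"dx": 0.39,"dy": -0.086,"dz": 0,"turn": 0},
  {"dx": 0.39,"dy": -0.086,"dz": 0,"turn": 0},
  {"dx": 0.39,"dy": -0.086,"dz": 0,"turn": 0},
  {"dx": 0.39,"dy": -0.086,"dz": 0,"turn": 0},
  {"dx": 0.39,"dy": -0.086,"dz": 0,"turn": 0},
])

```text
time: 7.3
tool_pos: [0.4603, 0.0407, 0.0419]
tcp_rot: [-0.337, -3.123, 0.0]
wrist_force: [-0.9, 0.7, -0.4]
width: 0.396
```

```bash
python3 - <<'E'
from h import *
for k in('tool_pos','wrist_force','torque'): print(bot.read_state()[k].round(3))
p,d,i=cam("scene"); a=cv2.resize(p[150:250,220:340],None,fx=3.3,fy=3.3,interpolation=cv2.INTER_CUBIC)
p,d,i=cam("side"); b=cv2.resize(p[180:280,215:335],None,fx=3.3,fy=3.3,interpolation=cv2.INTER_CUBIC)
save("c3",np.hstack([a,b]))
E
```

```text
[0.46  0.041 0.042]
[-0.874  0.71  -0.368]
[ 0.027  0.244 -0.05 ]
```

View pics/c3.png

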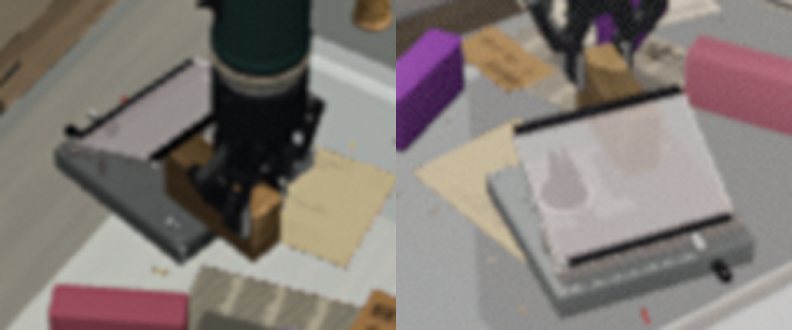

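The block's nose is under the guard's front edge, in the free lane. Sliding on.

>>> jog_arm([
  {"dx": 0.39,"dy": -0.086,"dz": 0,"turn": 0},
  {"dx": 0.39,"dy": -0.086,"dz": 0,"turn": 0},
  {"dx": 0.39,"dy": -0.086,"dz": 0,"turn": 0},
  {"dx": 0.39,"dy": -0.086,"dz": 0,"turn": 0},
  {"dx": 0.39,"dy": -0.086,"dz": 0,"turn": 0},
  {"dx": 0.39,"dy": -0.086,"dz": 0,"turn": 0},
  {"dx": 0.39,"dy": -0.086,"dz": 0,"turn": 0},
  {"dx": 0.39,"dy": -0.086,"dz": 0,"turn": 0},
])

```text
time: 8.07
tool_pos: [0.4917, 0.0338, 0.0419]
tcp_rot: [-0.337, -3.123, 0.0]
wrist_force: [-1.3, 1.1, -0.2]
width: 0.398
```

>>> jog_arm([
  {"dx": 0.29,"dy": -0.064,"dz": 0,"turn": 0},
  {"dx": 0.29,"dy": -0.064,"dz": 0,"turn": 0},
  {"dx": 0.29,"dy": -0.064,"dz": 0,"turn": 0},
  {"dx": 0.29,"dy": -0.064,"dz": 0,"turn": 0},
  {"dx": 0.29,"dy": -0.064,"dz": 0,"turn": 0},
  {"dx": 0.29,"dy": -0.064,"dz": 0,"turn": 0},
  {"dx": 0.29,"dy": -0.064,"dz": 0,"turn": 0},
  {"dx": 0.29,"dy": -0.064,"dz": 0,"turn": 0},
])

```text
time: 8.73
tool_pos: [0.5148, 0.0288, 0.042]
tcp_rot: [0.337, 3.123, -0.0]
wrist_force: [-1.2, -0.1, -1.0]
width: 0.397
```

>>> jog_arm([
  {"dx": 0.195,"dy": -0.043,"dz": 0,"turn": 0},
  {"dx": 0.195,"dy": -0.043,"dz": 0,"turn": 0},
  {"dx": 0.195,"dy": -0.043,"dz": 0,"turn": 0},
  {"dx": 0.195,"dy": -0.043,"dz": 0,"turn": 0},
  {"dx": 0.195,"dy": -0.043,"dz": 0,"turn": 0},
  {"dx": 0,"dy": 0,"dz": 0,"turn": 0},
])

```text
time: 9.23
tool_pos: [0.5249, 0.0266, 0.042]
tcp_rot: [0.337, 3.123, -0.0]
wrist_force: [-0.4, -0.1, -2.9]
width: 0.395
```

>>> jog_arm([
  {"dx": 0.1,"dy": -0.022,"dz": 0,"turn": 0},
  {"dx": 0.1,"dy": -0.022,"dz": 0,"turn": 0},
  {"dx": 0,"dy": 0,"dz": 0,"turn": 0},
])

```text
time: 9.48
tool_pos: [0.5265, 0.0262, 0.042]
tcp_rot: [0.337, 3.123, 0.0]
wrist_force: [0.1, 0.0, -3.1]
width: 0.399
```

>>> jog_arm([
  {"dx": 0.1,"dy": -0.022,"dz": 0,"turn": 0},
  {"dx": 0.1,"dy": -0.022,"dz": 0,"turn": 0},
  {"dx": 0,"dy": 0,"dz": 0,"turn": 0},
])

```text
time: 9.73
tool_pos: [0.5285, 0.0257, 0.042]
tcp_rot: [0.337, 3.123, -0.0]
wrist_force: [-0.3, -0.4, -2.9]
width: 0.398
```

>>> jog_arm([
  {"dx": 0.1,"dy": -0.022,"dz": 0,"turn": 0},
  {"dx": 0.05,"dy": -0.011,"dz": 0,"turn": 0},
  {"dx": 0,"dy": 0,"dz": 0,"turn": 0},
])

```text
time: 9.98
tool_pos: [0.53, 0.0254, 0.042]
tcp_rot: [0.337, 3.123, 0.0]
wrist_force: [0.1, -1.3, -2.4]
width: 0.395
```

>>> jog_arm([
  {"dx": 0.1,"dy": -0.022,"dz": 0,"turn": 0},
  {"dx": 0,"dy": 0,"dz": 0,"turn": 0},
])

```text
time: 10.15
tool_pos: [0.5309, 0.0252, 0.042]
tcp_rot: [0.337, 3.123, -0.0]
wrist_force: [-0.9, -0.5, -2.0]
width: 0.399
```

>>> jog_arm([
  {"dx": 0.1,"dy": -0.022,"dz": 0,"turn": 0},
  {"dx": 0,"dy": 0,"dz": 0,"turn": 0},
])

```text
time: 10.32
tool_pos: [0.532, 0.025, 0.042]
tcp_rot: [0.337, 3.123, 0.0]
wrist_force: [-1.0, 1.1, -2.7]
width: 0.398
```

>>> jog_arm([
  {"dx": 0.1,"dy": -0.022,"dz": 0,"turn": 0},
  {"dx": 0,"dy": 0,"dz": 0,"turn": 0},
])

```text
time: 10.48
tool_pos: [0.533, 0.0247, 0.042]
tcp_rot: [0.337, 3.123, -0.0]
wrist_force: [-0.1, 0.3, -3.4]
width: 0.397
```

>>> jog_arm([
  {"dx": 0.07,"dy": -0.015,"dz": 0,"turn": 0},
  {"dx": 0,"dy": 0,"dz": 0,"turn": 0},
])

```text
time: 10.65
tool_pos: [0.5336, 0.0246, 0.042]
tcp_rot: [0.337, 3.123, -0.0]
wrist_force: [-0.9, -0.3, -2.6]
width: 0.398
```

>>> jog_arm([
  {"dx": 0.07,"dy": -0.015,"dz": 0,"turn": 0},
  {"dx": 0,"dy": 0,"dz": 0,"turn": 0},
])

```text
time: 10.82
tool_pos: [0.5343, 0.0245, 0.042]
tcp_rot: [0.337, 3.123, -0.0]
wrist_force: [-0.6, -0.2, -2.3]
width: 0.4
```

>>> jog_arm([
  {"dx": 0.07,"dy": -0.015,"dz": 0,"turn": 0},
  {"dx": 0,"dy": 0,"dz": 0,"turn": 0},
])

```text
time: 10.98
tool_pos: [0.535, 0.0243, 0.042]
tcp_rot: [0.337, 3.123, 0.0]
wrist_force: [-0.5, 0.1, -3.2]
width: 0.395
```

>>> jog_arm([
  {"dx": 0.07,"dy": -0.015,"dz": 0,"turn": 0},
  {"dx": 0,"dy": 0,"dz": 0,"turn": 0},
])

```text
time: 11.15
tool_pos: [0.5357, 0.0242, 0.042]
tcp_rot: [0.337, 3.123, -0.0]
wrist_force: [-0.3, 0.4, -2.4]
width: 0.396
```

>>> jog_arm([
  {"dx": 0.07,"dy": -0.015,"dz": 0,"turn": 0},
  {"dx": 0,"dy": 0,"dz": 0,"turn": 0},
])

```text
time: 11.32
tool_pos: [0.5364, 0.024, 0.042]
tcp_rot: [0.337, 3.123, 0.0]
wrist_force: [-0.1, 1.3, -1.6]
width: 0.398
```

>>> jog_arm([
  {"dx": 0.05,"dy": -0.011,"dz": 0,"turn": 0},
  {"dx": 0,"dy": 0,"dz": 0,"turn": 0},
])

```text
time: 11.48
tool_pos: [0.5369, 0.0239, 0.042]
tcp_rot: [0.337, 3.123, 0.0]
wrist_force: [-0.7, 0.9, -2.3]
width: 0.392
```

>>> jog_arm([
  {"dx": 0.05,"dy": -0.011,"dz": 0,"turn": 0},
  {"dx": 0,"dy": 0,"dz": 0,"turn": 0},
])

```text
time: 11.65
tool_pos: [0.5374, 0.0238, 0.042]
tcp_rot: [0.337, 3.123, -0.0]
wrist_force: [-0.5, 0.6, -1.5]
width: 0.398
```

>>> jog_arm([
  {"dx": 0.05,"dy": -0.011,"dz": 0,"turn": 0},
  {"dx": 0,"dy": 0,"dz": 0,"turn": 0},
])

```text
time: 11.82
tool_pos: [0.5378, 0.0237, 0.042]
tcp_rot: [0.337, 3.123, -0.0]
wrist_force: [-0.4, 0.9, -2.1]
width: 0.398
```

>>> jog_arm([
  {"dx": 0.05,"dy": -0.011,"dz": 0,"turn": 0},
  {"dx": 0,"dy": 0,"dz": 0,"turn": 0},
])

```text
time: 11.98
tool_pos: [0.5384, 0.0236, 0.042]
tcp_rot: [0.337, 3.123, -0.0]
wrist_force: [-1.3, -0.4, -2.0]
width: 0.399
```

>>> jog_arm([
  {"dx": 0.05,"dy": -0.011,"dz": 0,"turn": 0},
  {"dx": 0,"dy": 0,"dz": 0,"turn": 0},
])

```text
time: 12.15
tool_pos: [0.5388, 0.0235, 0.042]
tcp_rot: [0.337, 3.123, -0.0]
wrist_force: [0.2, -0.6, -1.8]
width: 0.397
```

>>> jog_arm([
  {"dx": 0.05,"dy": -0.011,"dz": 0,"turn": 0},
  {"dx": 0,"dy": 0,"dz": 0,"turn": 0},
])

```text
time: 12.32
tool_pos: [0.5393, 0.0234, 0.042]
tcp_rot: [0.337, 3.123, -0.0]
wrist_force: [-1.2, 0.4, -1.6]
width: 0.395
```

```bash
python3 - <<'E'
from h import *
s=bot.read_state()
for k in('tool_pos','wrist_force','torque'): print(s[k].round(3))
o=np.array([.568,-.019]);ex=np.array([.976,-.216]);ey=np.array([.216,.976])
p,d,i=cam("scene");p2,d2,i2=cam("side")
P=cloud(d,i);L=np.stack([(P[...,:2]-o)@ex,(P[...,:2]-o)@ey,P[...,2]],-1)
h=cv2.cvtColor(p,cv2.COLOR_RGB2HSV)
m=(h[...,0]<25)&(h[...,1]>90)&(L[...,2]>.035)&(L[...,2]<.1)&(np.abs(L[...,0])<.12)&(np.abs(L[...,1]-.036)<.03)
print("block",m.sum(),np.percentile(L[m],[1,5,50,95,99],axis=0).round(4))
a=cv2.resize(p[130:250,220:340],None,fx=3.3,fy=3.3,interpolation=cv2.INTER_CUBIC)
b=cv2.resize(p2[160:280,215:335],None,fx=3.3,fy=3.3,interpolation=cv2.INTER_CUBIC)
save("c4",np.hstack([a,b]))
E
```

```text
[0.539 0.023 0.042]
[-1.221  0.361 -1.612]
[0.043 0.115 0.019]
block 402 [[-0.0537  0.0178  0.0378]
 [-0.0526  0.0208  0.0407]
 [-0.027   0.0453  0.071 ]
 [ 0.0493  0.0543  0.0923]
 [ 0.053   0.056   0.0948]]
```

View pics/c4.png

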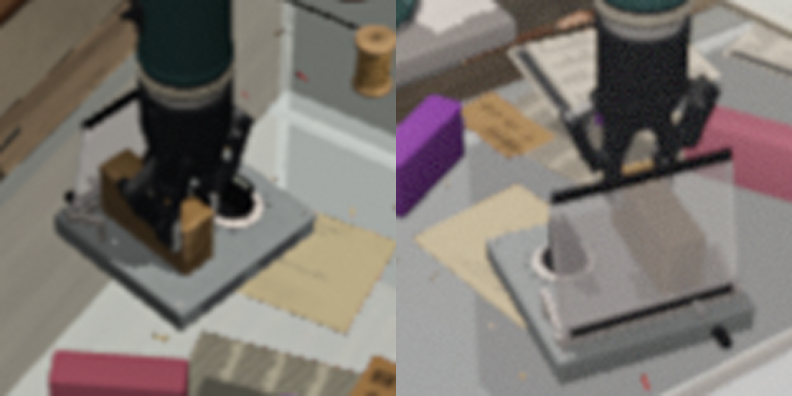

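The guard is up on the block's nose and the block sits straight in the lane, with its rear end at box x of about -54. I haven't felt the buffer yet, so I'll keep feeling forward.

>>> jog_arm([
  {"dx": 0.05,"dy": -0.011,"dz": 0,"turn": 0},
  {"dx": 0,"dy": 0,"dz": 0,"turn": 0},
])

```text
time: 12.58
tool_pos: [0.5393, 0.0234, 0.042]
tcp_rot: [-0.337, -3.123, -0.0]
wrist_force: [-2.9, 0.1, -0.4]
width: 0.395
```

>>> jog_arm([
  {"dx": 0.05,"dy": -0.011,"dz": 0,"turn": 0},
  {"dx": 0,"dy": 0,"dz": 0,"turn": 0},
])

```text
time: 12.75
tool_pos: [0.5393, 0.0233, 0.0419]
tcp_rot: [-0.337, -3.121, -0.0]
wrist_force: [-4.3, 1.3, 1.8]
width: 0.398
```

>>> jog_arm([
  {"dx": 0.05,"dy": -0.011,"dz": 0,"turn": 0},
  {"dx": 0,"dy": 0,"dz": 0,"turn": 0},
])

```text
time: 12.92
tool_pos: [0.5392, 0.0233, 0.0419]
tcp_rot: [-0.336, -3.12, -0.0]
wrist_force: [-6.5, 1.3, 3.6]
width: 0.393
```

>>> jog_arm([
  {"dx": 0.05,"dy": -0.011,"dz": 0,"turn": 0},
  {"dx": 0.03,"dy": -0.007,"dz": 0,"turn": 0},
  {"dx": 0,"dy": 0,"dz": 0,"turn": 0},
  {"dx": 0,"dy": 0,"dz": 0,"turn": 0},
])

```text
time: 13.25
tool_pos: [0.5392, 0.0234, 0.0419]
tcp_rot: [-0.336, -3.119, -0.0]
wrist_force: [-8.6, 1.6, 4.9]
width: 0.401
```

About 8.7 N on the buffer is held. Now I relax the push and let go.

>>> jog_arm([
  {"dx": -0.08,"dy": 0.018,"dz": 0,"turn": 0},
  {"dx": -0.08,"dy": 0.018,"dz": 0,"turn": 0},
  {"dx": 0,"dy": 0,"dz": 0,"turn": 0},
])

```text
time: 13.5
tool_pos: [0.5393, 0.0233, 0.0419]
tcp_rot: [-0.337, -3.122, 0.0]
wrist_force: [-5.2, 1.6, 1.6]
width: 0.399
```

>>> jog_arm([
  {"dx": 0,"dy": 0,"dz": 0,"turn": 0},
  {"dx": 0,"dy": 0,"dz": 0,"turn": 0},
  {"dx": 0,"dy": 0,"dz": 0,"turn": 0},
  {"dx": 0,"dy": 0,"dz": 0,"turn": 0},
  {"dx": 0,"dy": 0,"dz": 0,"turn": 0},
  {"dx": 0,"dy": 0,"dz": 0,"turn": 0},
  {"dx": 0,"dy": 0,"dz": 0,"turn": 0},
], fingers=5.2)

```text
time: 14.08
tool_pos: [0.5401, 0.0232, 0.042]
tcp_rot: [0.337, 3.123, -0.0]
wrist_force: [0.4, -0.6, -0.0]
width: 0.608
```

>>> jog_arm([
  {"dx": 0,"dy": 0,"dz": 0.5,"turn": 0},
  {"dx": 0,"dy": 0,"dz": 1.5,"turn": 0},
  {"dx": 0,"dy": 0,"dz": 3,"turn": 0},
  {"dx": 0,"dy": 0,"dz": 3,"turn": 0},
  {"dx": 0,"dy": 0,"dz": 3,"turn": 0},
  {"dx": -0.8,"dy": -1.3,"dz": 2,"turn": 0},
  {"dx": -1.1,"dy": -1.7,"dz": 2,"turn": 0},
  {"dx": -1.1,"dy": -1.7,"dz": 1,"turn": 0},
  {"dx": -1.1,"dy": -1.7,"dz": 0,"turn": 0},
  {"dx": 0,"dy": 0,"dz": 0,"turn": 0},
  {"dx": 0,"dy": 0,"dz": 0,"turn": 0},
  {"dx": 0,"dy": 0,"dz": 0,"turn": 0},
])

```text
time: 15.08
tool_pos: [0.499, -0.0405, 0.2019]
tcp_rot: [0.338, 3.123, 0.001]
wrist_force: [0.2, 0.4, -0.2]
width: 0.61
```

```bash
cat > m5.py <<'E'
from h import *
s=bot.read_state()
for k in('time','tool_pos','wrist_force','torque','q'): print(np.round(s[k],3))
p,d,i=cam("wrist");p2,d2,i2=cam("side")
P=cloud(d,i)
k=np.linalg.norm(P[...,:2]-[.538,-.049],axis=-1)<.03
for a,b,nm in((.062,.075,"bar"),(.034,.045,"flange")):
    m=k&(P[...,2]>a)&(P[...,2]<b); q=P[m]
    if m.sum()>10:
        r=cv2.minAreaRect((q[:,:2]*1000).astype(np.float32)); print(nm,m.sum(),np.median(q[:,2]),r,q.mean(0).round(4))
        v,u=np.nonzero(m); print("px",u.min(),u.max(),v.min(),v.max())
a=cv2.resize(p,None,fx=.7,fy=.7,interpolation=cv2.INTER_AREA)
b=cv2.resize(p2[150:280,215:345],(294,294),interpolation=cv2.INTER_CUBIC)
save("c5",np.hstack([a,b])); np.savez("pics/w5",p=p,P=P)
E
python3 m5.py
```

```text
15.083
[ 0.499 -0.04   0.202]
[ 0.233  0.436 -0.168]
[-0.025 -0.016  0.025]
[-1.310e-01 -6.400e-02  1.978e+00  1.000e-03  1.228e+00 -1.487e+00]
bar 549 0.06869035041059819 ((539.1323852539062, -50.024200439453125), (13.709107398986816, 37.568603515625), 77.4305419921875) [ 0.5379 -0.0499  0.0684]
px 276 290 215 253
flange 647 0.037851951117572676 ((538.6412353515625, -49.14017868041992), (46.743099212646484, 47.866859436035156), 64.0733413696289) [ 0.5369 -0.0493  0.0377]
px 260 306 201 242
```

View pics/c5.png

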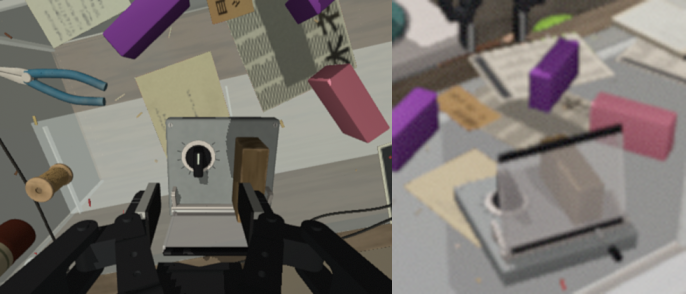

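The block props the guard at about (250,175) in the left panel. The knob at (199,158) has its bar along box x, centred at (0.5386, -0.0497), with its thin direction at 77.4°, which matches the jaws. Next I go down on it with the jaws at 3.4 cm.

>>> jog_arm([
  {"dx": 1.3,"dy": -0.3,"dz": 0,"turn": 0},
  {"dx": 1.4,"dy": -0.32,"dz": -1,"turn": 0},
  {"dx": 1.26,"dy": -0.3,"dz": -2,"turn": 0},
  {"dx": 0,"dy": 0,"dz": -2.5,"turn": 0},
  {"dx": 0,"dy": 0,"dz": -2.5,"turn": 0},
  {"dx": 0,"dy": 0,"dz": -2,"turn": 0},
  {"dx": 0,"dy": 0,"dz": 0,"turn": 0},
  {"dx": 0,"dy": 0,"dz": 0,"turn": 0},
], fingers=3.4)

```text
time: 15.85
tool_pos: [0.5373, -0.0491, 0.1003]
tcp_rot: [-0.335, -3.119, -0.0]
wrist_force: [0.6, -0.2, 0.3]
width: 0.398
```

>>> jog_arm([
  {"dx": 0,"dy": 0,"dz": -2,"turn": 0},
  {"dx": 0,"dy": 0,"dz": -2,"turn": 0},
  {"dx": 0,"dy": 0,"dz": -1.2,"turn": 0},
  {"dx": 0,"dy": 0,"dz": -0.4,"turn": 0},
  {"dx": 0,"dy": 0,"dz": 0,"turn": 0},
  {"dx": 0,"dy": 0,"dz": 0,"turn": 0},
])

```text
time: 16.35
tool_pos: [0.5395, -0.05, 0.047]
tcp_rot: [0.336, 3.122, -0.0]
wrist_force: [0.9, 0.6, -0.4]
width: 0.396
```

>>> jog_arm([
  {"dx": 0,"dy": 0,"dz": -0.2,"turn": 0},
  {"dx": 0,"dy": 0,"dz": 0,"turn": 0},
  {"dx": 0,"dy": 0,"dz": 0,"turn": 0},
  {"dx": 0,"dy": 0,"dz": 0,"turn": 0},
  {"dx": 0,"dy": 0,"dz": 0,"turn": 0},
  {"dx": 0,"dy": 0,"dz": 0,"turn": 0},
  {"dx": 0,"dy": 0,"dz": 0,"turn": 0},
  {"dx": 0,"dy": 0,"dz": 0,"turn": 0},
  {"dx": 0,"dy": 0,"dz": 0,"turn": 0},
], fingers=0.8, grip_force=60)

```text
time: 17.1
tool_pos: [0.5397, -0.0506, 0.0453]
tcp_rot: [0.336, 3.121, -0.001]
wrist_force: [0.3, -2.7, 6.1]
width: 0.124
```

```bash
cat > st.py <<'E'
from h import *
from scipy.spatial.transform import Rotation as Ro
s=bot.read_state(); M=Ro.from_rotvec(s["tcp_rot"]).as_matrix()
print("t",round(s["time"],2),"tz",s["torque"].round(3),"F",s["wrist_force"].round(1),"pos",s["tool_pos"].round(4),"w",round(s["width"],3),"jaw",round(np.arctan2(M[1,1],M[0,1]),4),"q6",s["q"][5].round(2))
E
python3 st.py
```

```text
t 17.1 tz [-0.413  0.138  0.034] F [ 0.3 -2.7  6.1] pos [ 0.5397 -0.0506  0.0453] w 0.124 jaw 1.356 q6 -1.49
```

>>> jog_arm([
  {"dx": 0,"dy": 0,"dz": 0,"turn": -0.05},
  {"dx": 0,"dy": 0,"dz": 0,"turn": -0.05},
  {"dx": 0,"dy": 0,"dz": 0,"turn": -0.05},
  {"dx": 0,"dy": 0,"dz": 0,"turn": -0.05},
  {"dx": 0,"dy": 0,"dz": 0,"turn": 0},
])

```text
time: 17.52
tool_pos: [0.5397, -0.0505, 0.0453]
tcp_rot: [0.65, 3.071, -0.001]
wrist_force: [-1.4, -2.3, 6.1]
width: 0.12
```

```bash
python3 st.py
```

```text
t 17.52 tz [-0.411  0.191 -0.024] F [-1.4 -2.3  6.1] pos [ 0.5397 -0.0505  0.0453] w 0.12 jaw 1.154 q6 -1.29
```

>>> jog_arm([
  {"dx": 0,"dy": 0,"dz": 0,"turn": -0.04},
  {"dx": 0,"dy": 0,"dz": 0,"turn": -0.04},
  {"dx": 0,"dy": 0,"dz": 0,"turn": 0},
])

```text
time: 17.77
tool_pos: [0.5397, -0.0505, 0.0453]
tcp_rot: [0.771, 3.043, -0.0]
wrist_force: [-0.7, -2.5, 5.4]
width: 0.124
```

```bash
python3 st.py
```

```text
t 17.77 tz [-0.413  0.175 -0.047] F [-0.7 -2.5  5.4] pos [ 0.5397 -0.0505  0.0453] w 0.124 jaw 1.0743 q6 -1.21
```

>>> jog_arm([
  {"dx": 0,"dy": 0,"dz": 0,"turn": -0.04},
  {"dx": 0,"dy": 0,"dz": 0,"turn": -0.04},
  {"dx": 0,"dy": 0,"dz": 0,"turn": 0},
])

```text
time: 18.02
tool_pos: [0.5397, -0.0505, 0.0453]
tcp_rot: [0.891, 3.01, -0.0]
wrist_force: [0.0, -2.4, 6.0]
width: 0.128
```

```bash
python3 st.py
```

```text
t 18.02 tz [-0.409  0.141  0.165] F [ 0.  -2.4  6. ] pos [ 0.5397 -0.0505  0.0453] w 0.128 jaw 0.995 q6 -1.13
```

>>> jog_arm([
  {"dx": 0,"dy": 0,"dz": 0,"turn": -0.02},
  {"dx": 0,"dy": 0,"dz": 0,"turn": 0},
  {"dx": 0,"dy": 0,"dz": 0,"turn": 0},
])

```text
time: 18.27
tool_pos: [0.5397, -0.0505, 0.0453]
tcp_rot: [0.919, 3.002, -0.0]
wrist_force: [-1.3, -2.4, 6.1]
width: 0.124
```

```bash
python3 st.py
```

```text
t 18.27 tz [-0.437  0.181  0.191] F [-1.3 -2.4  6.1] pos [ 0.5397 -0.0505  0.0453] w 0.124 jaw 0.9765 q6 -1.11
```

>>> jog_arm([
  {"dx": 0,"dy": 0,"dz": 0,"turn": -0.02},
  {"dx": 0,"dy": 0,"dz": 0,"turn": 0},
  {"dx": 0,"dy": 0,"dz": 0,"turn": 0},
])

```text
time: 18.52
tool_pos: [0.5397, -0.0505, 0.0453]
tcp_rot: [0.949, 2.992, -0.0]
wrist_force: [-1.1, -2.3, 6.1]
width: 0.122
```

```bash
python3 st.py
```

```text
t 18.52 tz [-0.412  0.119  0.178] F [-1.1 -2.3  6.1] pos [ 0.5397 -0.0505  0.0453] w 0.122 jaw 0.9565 q6 -1.09
```

The stiff part began between jaw angles 1.07 and 1.00, where the torque jumped by about 0.2 N m. I turn about 0.19 rad more.

>>> jog_arm([
  {"dx": 0,"dy": 0,"dz": 0,"turn": -0.04},
  {"dx": 0,"dy": 0,"dz": 0,"turn": -0.04},
  {"dx": 0,"dy": 0,"dz": 0,"turn": -0.04},
  {"dx": 0,"dy": 0,"dz": 0,"turn": -0.04},
  {"dx": 0,"dy": 0,"dz": 0,"turn": -0.03},
  {"dx": 0,"dy": 0,"dz": 0,"turn": 0},
  {"dx": 0,"dy": 0,"dz": 0,"turn": 0},
  {"dx": 0,"dy": 0,"dz": 0,"turn": 0},
])

```text
time: 19.18
tool_pos: [0.5397, -0.0505, 0.0453]
tcp_rot: [1.229, 2.889, 0.0]
wrist_force: [-1.7, -2.1, 5.8]
width: 0.119
```

```bash
python3 st.py
```

```text
t 19.18 tz [-0.435  0.082  0.092] F [-1.7 -2.1  5.8] pos [ 0.5397 -0.0505  0.0453] w 0.119 jaw 0.7666 q6 -0.9
```

>>> jog_arm([
  {"dx": 0,"dy": 0,"dz": 0,"turn": 0},
  {"dx": 0,"dy": 0,"dz": 0,"turn": 0},
  {"dx": 0,"dy": 0,"dz": 0,"turn": 0},
  {"dx": 0,"dy": 0,"dz": 0,"turn": 0},
  {"dx": 0,"dy": 0,"dz": 0,"turn": 0},
], fingers=3.4)

```text
time: 19.6
tool_pos: [0.5382, -0.0497, 0.0436]
tcp_rot: [-1.23, -2.89, 0.0]
wrist_force: [-0.4, 0.9, -0.1]
width: 0.397
```

>>> jog_arm([
  {"dx": 0,"dy": 0,"dz": 1,"turn": 0},
  {"dx": 0,"dy": 0,"dz": 2,"turn": 0},
  {"dx": 0,"dy": 0,"dz": 2.5,"turn": 0},
  {"dx": 0,"dy": 0,"dz": 2.5,"turn": 0},
  {"dx": -1.2,"dy": 0.3,"dz": 2.5,"turn": 0.1},
  {"dx": -1.2,"dy": 0.3,"dz": 2.5,"turn": 0.1},
  {"dx": -1.2,"dy": 0.3,"dz": 2,"turn": 0.1},
  {"dx": 0,"dy": 0,"dz": 0,"turn": 0.1},
  {"dx": 0,"dy": 0,"dz": 0,"turn": 0.1},
  {"dx": 0,"dy": 0,"dz": 0,"turn": 0.1},
  {"dx": 0,"dy": 0,"dz": 0,"turn": 0},
  {"dx": 0,"dy": 0,"dz": 0,"turn": 0},
], fingers=6)

```text
time: 20.6
tool_pos: [0.5026, -0.0409, 0.1946]
tcp_rot: [0.325, 3.124, 0.0]
wrist_force: [-1.4, 0.2, -0.2]
width: 0.703
```

```bash
sed -i 's/c5/c6/;s/w5/w6/' m5.py; python3 m5.py
```

```text
20.6
[ 0.503 -0.041  0.195]
[-1.401  0.186 -0.16 ]
[ 0.004 -0.019 -0.016]
[-0.131 -0.052  1.98   0.     1.213 -1.494]
bar 583 0.06862830399258704 ((539.240478515625, -50.01564025878906), (14.196741104125977, 37.16508483886719), 44.72770309448242) [ 0.5381 -0.0497  0.0683]
px 267 298 215 252
flange 571 0.0378634446974206 ((537.593505859375, -50.1115608215332), (46.78119659423828, 44.03931427001953), 69.63882446289062) [ 0.5346 -0.0514  0.0378]
px 259 305 200 242
```

View pics/c6.png

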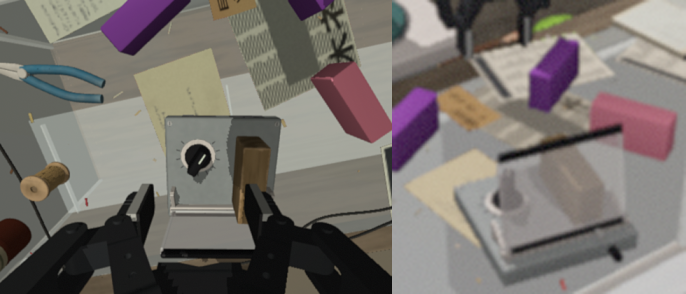

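In the picture the knob bar has turned 32.7° (0.57 rad). The onset was at 0.28–0.36 rad, so it is tightened about 0.21–0.29 rad. The block and the propped guard stand unchanged and the gripper is clear. Handing in.

```bash
python3 -c "
from h import *
print(bot.read_state()['time'], bot.finish_job())"
```

```text
the job is handed in; nothing more can be done
20.7 None
```

The guard is propped open on the block, the knob is tightened into its stiff part, and I handed the job in at 20.7 s. No verdict was reported.

- **Block:** I slid it under the guard in the free lane and felt the buffer. I pressed it home at about 8.7 N along the lane by the wrist force sensor, just under the 10 N aimed for, then relaxed the push and let go. The last pictures show the guard resting on the block, which stands upright in its lane. I measured its centre at about box x = 0 just before the final push.
- **Knob:** I turned it clockwise until the torque rose by about 0.2 N m, between 0.28 and 0.36 rad of turn, and then turned about 0.19–0.23 rad more. The wrist camera shows the bar turned 0.57 rad in all, against 0.59 rad for the jaws. That leaves it tightened by about 0.21–0.29 rad (12 to 17 degrees).
- **Surroundings:** I touched nothing else. At hand-in the gripper was about 16 cm above the panel, touching nothing. The spool and pliers looked unmoved. The jar was out of view in the last pictures, but the arm worked well away from it.

One reading disagreed: the last torque while holding the knob was 0.09 N m, below the earlier 0.17–0.19. I take this as the friction joint relaxing after it stopped, because it was still above the free-running 0.03 N m. I did not grip the knob again to confirm that.

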